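# Fit the pivot rod of the board holder and lock it in

## Task

Take the steel pivot rod from its wooden rack, start its bare end into the bore of the blue block and push it partway in; let go, take it again by its black tail and push it fully home, collar against the block. Then slide the slotted stop bracket across behind the rod until its red index line meets the yellow mark, and turn the red wing knob clockwise until it stops to tighten it. Let go of everything and leave the meter, the tub and the tape roll where they are.

Things in the scene. Friction and masses are not known exactly. Their poses are not given: they have to be found in the camera images.
- rod: Loose round rod, 172 mm along its y axis, about 0.22 kg. Origin on its centre line at mid-length of the bare steel shank (16 mm diameter, y -65 to +65 mm). Behind it a brass collar, 28 mm diameter (y -65 to -71), and a black tail, 18 mm diameter (y -71 to -107). +y points to the bare end, which goes in first. Balances at y = -27 mm. It may roll about y: only its y axis means anything.
- rod_tip (a point): Centre of the rod's bare end face, 65 mm from the rod's origin.
- rod_tail (a point): Middle of the rod's black tail on the centre line, 89 mm behind the rod's origin; here the tail is gripped to push home.
- rack: Fixed wooden rack, origin under its middle. The rod lies along its y axis in two V rests (12 mm wide at y = -50 and +50 mm, tops about 60 mm up, 45 mm across), centre line 55 mm above the table, the shank's middle over the rack's origin. Between the rests are 88 mm free, with only the 8 mm base (70 x 130 mm) under the rod. Lift the rod straight up.
- holder: Fixed board holder. Origin: on the table, 65 mm under the mouth; axes as the mouth's. Steel base plate 12 mm thick (x -130 to 165, y -152 to 158 mm). Blue block, 56 mm wide (x), y 0 to 140 mm, top 95 mm up; green circuit board on it (90 mm wide, y 23 to 133 mm, top 98 mm up). On the base in front of the block lies the bracket plate, top 17 mm up.
- mouth (a point): Centre of the bore's mouth in the blue block's face, 65 mm above the table. z up; the bore runs level along +y, so the rod is pushed to +y. Bore 18.5 mm wide, 4 mm lead-in chamfer, open through the 140 mm block. Home: the collar touches the block, tip 130 mm in, tail's end 42 mm in front of the block. Let go partway in, the rod droops some mm at its tail and stays.
- stop (a joint): Slide of the aluminium stop bracket, in m: 0 parked, 0.100 at the mark, end stop 0.118; grows along the mouth's +x. Starts between 0 and 0.03. 3 N of friction: stays where left. Its upright tongue (26 mm wide in x, 48 to 56 mm in front of the block's face, top 72 mm above the table) passes 6 mm behind the tail of a rod that is home.
- stop_tab (a point): Grip point of the bracket's orange pull tab, 48 mm above the table: upright plate 30 mm long (mouth x), 10 mm thick (mouth y), from 17 to 55 mm above the table, 105 mm in front of the block's face; 44 mm free between it and the tongue. Same x as tongue and index. Moves with the bracket; axes parallel to the mouth's.
- stop_index (a point): Point on the bracket's index (red line on its edge away from the block, same x as tab and tongue), 130 mm in front of the block's face; moves with the bracket.
- mark (a point): Point of the yellow mark line on the base plate, 130 mm in front of the block face, in line (same mouth x) with the bore axis. The index must have the same x here (axes parallel to the mouth's).
- lock (a joint): Angle of the red wing knob in rad: grows clockwise seen from above, starts between 0 and 0.15, tight at its end stop 1.4. At 0 its bar lies along the mouth's x. Friction 0.06 N m; it stays where it is left.
- lock_grip (a point): Grip point of the wing knob on its axis, 46 mm above the table; axes turn with the knob, x along the bar. Bar 50 mm long, 12 mm thick, from 33 to 55 mm above the table. The knob stands 78 mm beside the mark (mouth +x), 105 mm in front of the block's face, and does not move with the bracket.
- meter: Bystander: loose red multimeter 135 x 75 x 36 mm, lying; origin under its middle. Leave it.
- tub: Bystander: loose white tub with a green lid, 76 mm diameter, 65 mm high; origin under its middle. Leave it.
- tape: Bystander: loose black roll of tape 84 mm diameter, 20 mm high; origin under its middle. Leave it.
Not all that is in view belongs to the job. Of the things shaped like the rod, the bare steel one is meant.

How it is judged:
By the outcome, as a careful person would: the job done as asked, in the order asked, and still so for the second after the job is handed in, with the robot touching nothing.
It also fails if it takes over 72 s, if anything falls off the work surface, if the arm or the gripper's body presses on something with over 40 N, if the wrist force passes 120 N, or if a joint passes its speed limit or range.

## Robot

A 6-joint arm with a two-finger parallel gripper is mounted at the origin on the work surface. World frame = base frame: x ahead of the robot, y to its left, z up, the work surface at z = 0. Lengths are in mm, angles in rad, forces in N, time in s.
With the tool pointing down it reaches from about 350 to 975 mm from the base axis. Payload 7.1 kg.
Tool frame: the origin (TCP) lies between the finger pads; the fingertips stand 19 mm ahead of it and the grasp point (between the pads) is the TCP; z points along the fingers, y is the line along which they close (so a half turn about z gives the same grasp; the last joint's range is limited). The gripper opens to 88 mm and grips with 3 to 60 N. Pads are 20 mm wide; open, the fingers measure 115 mm over their backs; the gripper's body (75 mm by 178 mm) begins 61 mm behind the grasp point.
Start: joints at [-1.348, 0.423, 1.63, -0, 1.089, -0.019], TCP at [149.676, -606.797, 241.675] pointing down, gripper open.
Joint ranges: [-3, 3], [-0.9, 2.11], [0.09, 2.58], [-1.31, 4.45], [0.11, 2.69], [-2.54, 2.54]. Speed limits (rad/s): [2.39, 2.39, 3.01, 3.14, 3.14, 3.14].

## Interface

Orientations are given as a rotation vector (axis times angle).
In Python, from workcell import ctrl gives the robot as it stands.
- The arm moves only by the tool arm_command, never from a script. Its argument "series" is a list of rows, each an object with "linear": the shift along the tool's x, y, z in m, a list of three; "turn": the turn about the tool's z in rad. A call has 1 to 10 rows; each row shifts and turns the commanded pose from where the row before left it, along the tool's axes as they then stand; what a row does not reach is not made up. A row lasts 1/10 s, in which the tool goes at most 50 mm and 8.59 degrees, less where a joint would pass 70% of its speed; a pose out of reach is approached as far as the arm can. A call with a gripper value outside its range is refused whole. "jaw" is the opening, from -1 (shut) to 1 (fully open), set as the call begins (left out, the last holds). The fingers move at their own pace and stop on an object; the grip force is fixed at half the most. Time passes only in rows, so rows that do not move let the fingers close. It gives the time, the measured TCP pose, the force, the opening and the grip force at its end, in the units of the state.
- ctrl.get_obs(): the state, without advancing time (a new reading comes with each control period).
- ctrl.get_image(name): name is "scene" or "side" or "wrist"; returns a dict with "frame" (384x512x3 uint8, blue, green, red), "fx", "fy", "cx", "cy" (pixels), "rvec" (rotation vector, rad) and "tvec" (3), from world to camera coordinates, as OpenCV has them. Camera axes: x right, y down, z forward; pixel columns grow to the right and rows downward; lengths in mm; the calibration is good to about 2 mm. A picture is of the moment at which its call begins. There is no depth.
- ctrl.close_job(): hands the job in; it is judged then, once.
The state is a dict: "t": time; "qpos": joint angles; "qvel": joint speeds; "joint_torque": joint torques, N m; "ee_pos": TCP position; "orientation": TCP orientation; "ft_force": force on the tool from outside, world axes, zero at the start; "moment": the same for the moment, N m; "width": finger opening in mm; "grasp_force": force on a finger pad.
Only numpy, scipy, OpenCV 4.12 (cv2) and the standard library are available. Lean on these libraries where they do the work, as an engineer would, in place of code of your own. Each camera call takes 0.05 s, during which the arm holds its last target. There are 200 camera calls.

## Working session

There is one attempt and no reset: what is moved stays moved. The work goes in short steps, Python scripts to look and compute and a tool call to move; the robot and the scene stay as the last step left them, time stands still between calls to the robot, and variables do not carry over. Pictures are saved under pics/ and viewed, at most 10 in all, crops included, and the job is handed in when it is done.

Besides the shell and the picture viewer there is one more tool, called after ">>>" in YAML: its name, and indented under it one key for each argument. arm_command: Moves the arm, as the interface text tells. Its arguments: {"type":"object","properties":{"series":{"type":"array"},"jaw":{"type":"number"}},"required":["series"]}

```bash
mkdir -p pics
cat > h.py <<'E'
import numpy as np, cv2
from workcell import ctrl
def shot(n,save=None):
    im=ctrl.get_image(n)
    if save: cv2.imwrite('pics/'+save,im['frame'])
    return im
def ray(im,uv):
    R=cv2.Rodrigues(np.array(im['rvec'],float))[0]; t=np.array(im['tvec'],float).ravel()
    d=R.T@np.array([(uv[0]-im['cx'])/im['fx'],(uv[1]-im['cy'])/im['fy'],1.]); return -R.T@t,d
def plane(im,uv,z):
    c,d=ray(im,uv); return c+d*(z-c[2])/d[2]
def proj(im,p):
    K=np.array([[im['fx'],0,im['cx']],[0,im['fy'],im['cy']],[0,0,1.]])
    return cv2.projectPoints(np.float64(p).reshape(-1,1,3),np.float64(im['rvec']),np.float64(im['tvec']),K,None)[0].reshape(-1,2)
def two(a,ua,b,ub):
    c1,d1=ray(a,ua);c2,d2=ray(b,ub)
    s=np.linalg.lstsq(np.c_[d1,-d2],c2-c1,rcond=None)[0]
    p,q=c1+d1*s[0],c2+d2*s[1]; return (p+q)/2,np.linalg.norm(p-q)
E
python3 - <<'E'
from h import *
import pickle
d={n:shot(n) for n in('scene','side','wrist')}
pickle.dump(d,open('d0.pkl','wb'))
for n in d:
    c,_=ray(d[n],(0,0)); print(n,c.round(),d[n]['fx'])
cv2.imwrite('pics/a.png',cv2.resize(d['scene']['frame'],(800,600),interpolation=cv2.INTER_CUBIC))
cv2.imwrite('pics/b.png',cv2.resize(d['side']['frame'],(800,600),interpolation=cv2.INTER_CUBIC))
o=ctrl.get_obs();print(o['t'],o['ee_pos'],o['orientation'],o['ft_force'])
E
```

```text
scene [1420.  131. 1429.] 442.3887957790299
side [  507. -1101.  1125.] 445.47373860893924
wrist [ 221. -589.  385.] 329.8311567810338
0.15 [ 149.58958935 -606.40877175  241.06600955] [-3.11747031e+00 -3.78733996e-01  1.91905548e-04] [ 0.20770565 -0.9896186  -0.48221186]
```

View pics/a.png

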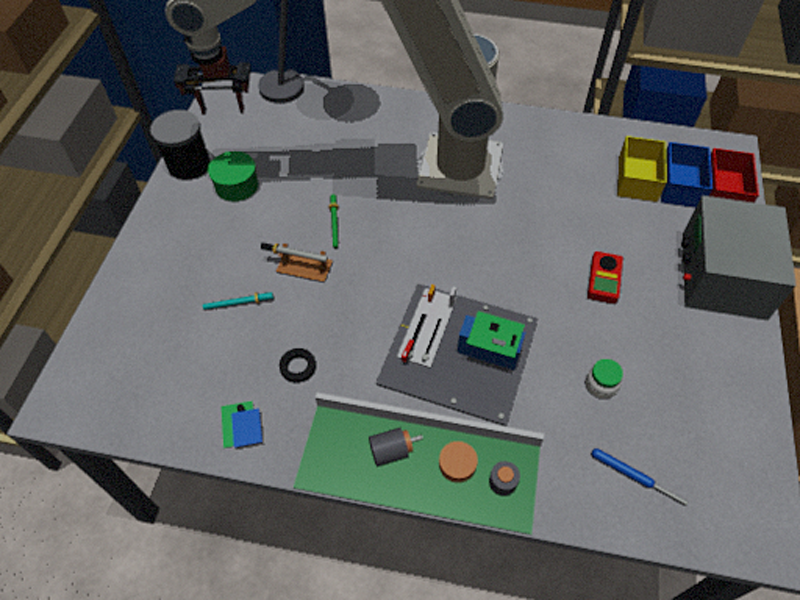

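View pics/b.png

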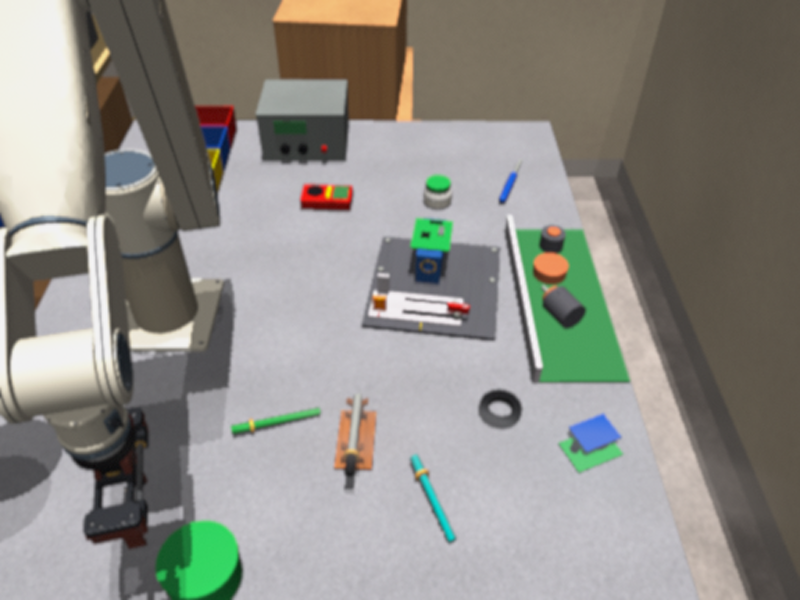

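Scene view: rod in rack from (265,246) tail to (327,258) tip; holder plate about (385–535, 285–420), knob (408,350), orange tab (432,292). Side view: rod tail (350,475) to tip (357,400), bore (428,268), tab (380,300), knob (457,308), yellow mark (421,325).

```bash
cat > m.py <<'E'
from h import *
import pickle
d=pickle.load(open('d0.pkl','rb'))
S=.64
def rect(n,box,mask,z,name):
    im=d[n];x0,y0,x1,y1=[int(v*S) for v in box]
    m=np.zeros(mask.shape,np.uint8); m[y0:y1,x0:x1]=mask[y0:y1,x0:x1]
    cs=cv2.findContours(m,cv2.RETR_EXTERNAL,cv2.CHAIN_APPROX_NONE)[0]
    if not cs: print(n,name,'none');return
    c=max(cs,key=cv2.contourArea).reshape(-1,2)
    P=np.array([plane(im,u,z)[:2] for u in c],np.float32)
    r=cv2.minAreaRect(P); print(n,name,len(c),'ctr',np.round(r[0],1),'size',np.round(r[1],1),'ang',round(r[2],2), 'pixc',c.mean(0).round(1)); return r
for n,plbox,gbox,rbox,tab,knob,yel in (('scene',(370,275,545,430),(455,305,530,365),(270,235,340,285),(420,280,442,305),(395,330,420,365),(396,318,412,332)),
    ('side',(355,230,510,345),(405,215,460,255),(330,400,380,475),(368,290,392,312),(440,298,475,318),(414,318,428,332))):
    f=d[n]['frame']; h=cv2.cvtColor(f,cv2.COLOR_BGR2HSV); H,s,V=cv2.split(h)
    g=cv2.cvtColor(f,cv2.COLOR_BGR2GRAY)
    print(n,'plate px',h[int((400 if n=='scene' else 330)*S),int((440 if n=='scene' else 480)*S)],'table',h[int(350*S),int((340 if n=='scene' else 330)*S)])
    rect(n,plbox,((V<115)).astype(np.uint8),12,'plate')
    rect(n,gbox,((H>45)&(H<80)&(s>120)).astype(np.uint8),98,'board 90x110')
    rect(n,rbox,((H>3)&(H<22)&(s>110)).astype(np.uint8),8,'rack 70x130')
    rect(n,tab,((H>8)&(H<25)&(s>150)).astype(np.uint8),55,'tab')
    rect(n,knob,(((H<8)|(H>172))&(s>150)).astype(np.uint8),55,'knob 50x12')
    rect(n,yel,((H>20)&(H<35)&(s>100)).astype(np.uint8),12,'yellow')
a=d['scene']['frame'][140:190,150:230]; b=d['side']['frame'][240:320,190:260]
c=d['side']['frame'][150:220,230:320]; e=d['scene']['frame'][178:272,238:350]
k=[cv2.resize(v,(400,300),interpolation=cv2.INTER_CUBIC) for v in (a,b,c,e)]
cv2.imwrite('pics/c.png',np.vstack([np.hstack(k[:2]),np.hstack(k[2:])]))
E
python3 m.py
```

```text
scene plate px [108  14  93] table [105   8 133]
scene plate 455 ctr [605.6  91.2] size [311.3 308.9] ang 81.73 pixc [285.  222.4]
scene board 90x110 99 ctr [601.  165.5] size [111.9  91.3] ang 81.83 pixc [317.1 213.8]
scene rack 70x130 87 ctr [ 443.4 -338.1] size [ 66.9 136.8] ang 1.89 pixc [194.2 170.3]
scene tab 19 ctr [4.851e+02 2.000e-01] size [10.1 38.3] ang 88.49 pixc [275.7 186.2]
scene knob 50x12 33 ctr [655.9 -24.1] size [12.8 60.9] ang 79.96 pixc [260.4 224.4]
scene yellow 8 ctr [568.9 -50.6] size [15.6  2.7] ang 79.9 pixc [258.  208.4]
side plate px [129  15 120] table [129   9 198]
side plate 104 ctr [591.4 139.1] size [146.8 100.6] ang 82.78 pixc [274.3 171.5]
side board 90x110 80 ctr [599.8 165.6] size [114.5  88.5] ang 80.84 pixc [276.  150.2]
side rack 70x130 179 ctr [ 436.8 -338.5] size [125.7  66. ] ang 87.24 pixc [226.5 282.8]
side tab 24 ctr [476.9 -16.7] size [20.7 34.3] ang 0.49 pixc [242.4 193.1]
side knob 50x12 27 ctr [650.4 -31.9] size [20.5 42. ] ang 78.37 pixc [292.8 196.8]
side yellow 4 ctr [569.7 -44.5] size [9.5 0. ] ang 88.28 pixc [269. 208.]
```

View pics/c.png

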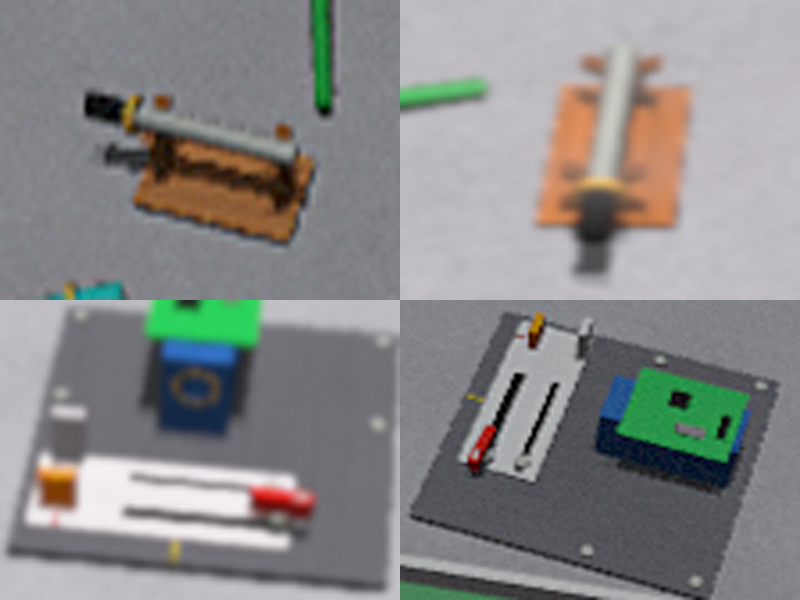

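Run:
```python
from h import *
import pickle
d=pickle.load(open('d0.pkl','rb'))
a=d['scene'];b=d['side']
for nm,u in(('tail',(167.2,157.2)),('collar',(176,158.6)),('tip',(209,165))): print(nm,plane(a,u,55).round(1))
cs=[(190+(595)*70/400-70,240+225*80/300)]
print('side tail',plane(b,(190+(597-400)*70/400,240+238*80/300),55).round(1),'tip',plane(b,(190+(622-400)*70/400,240+47*80/300),55).round(1))
# bore ring in side: crop (230,150) 90x70
u=(230+197*90/400,150+(388-300)*70/300)
print('bore z65',plane(b,u,65).round(1))
```

```text
tail [ 433.1 -442.2   55. ]
collar [ 433.  -406.3   55. ]
tip [ 438.2 -271.3   55. ]
side tail [ 435.  -443.4   55. ] tip [ 440.9 -269.4   55. ]
bore z65 [591.3  89.8  65. ]
```

```bash
cat >> h.py <<'E'
def rows(target,yaw,n=10,start=None):
    """rows of tool-axis shifts (m) and turn to bring TCP to target(mm), tool x yaw (deg), tool down"""
    o=ctrl.get_obs(); p=np.array(o['ee_pos']); R=cv2.Rodrigues(np.float64(o['orientation']))[0]
    y0=np.arctan2(R[1,0],R[0,0]); dy=(np.radians(yaw)-y0+np.pi)%(2*np.pi)-np.pi
    st=(np.array(target,float)-p)/n/1000
    print('from',p.round(1),'yaw',np.degrees(y0).round(2),'tilt',np.degrees(np.arccos(-R[2,2])).round(2),'t',round(o['t'],2))
    for k in range(n):
        a=y0+dy*k/n; x=np.array([np.cos(a),np.sin(a)]); y=np.array([np.sin(a),-np.cos(a)])
        print([round(float(v),4) for v in (st[:2]@x,st[:2]@y,-st[2])],'turn',round(float(-dy/n),4))
E
python3 - <<'E'
from h import *
rows((436.6,-362,200),88.2,10)
E
```

```text
from [ 149.6 -606.4  241.1] yaw 13.85 tilt 0.07 t 0.15
[0.0337, -0.0169, 0.0041] turn -0.1298
[0.0356, -0.0124, 0.0041] turn -0.1298
[0.0369, -0.0076, 0.0041] turn -0.1298
[0.0376, -0.0028, 0.0041] turn -0.1298
[0.0376, 0.0021, 0.0041] turn -0.1298
[0.0371, 0.0069, 0.0041] turn -0.1298
[0.0358, 0.0117, 0.0041] turn -0.1298
[0.034, 0.0162, 0.0041] turn -0.1298
[0.0316, 0.0205, 0.0041] turn -0.1298
[0.0287, 0.0244, 0.0041] turn -0.1298
```

>>> arm_command:
  series:
    - {"linear": [0.034,-0.017,0.004],"turn": -0.13}
    - {"linear": [0.036,-0.012,0.004],"turn": -0.13}
    - {"linear": [0.037,-0.008,0.004],"turn": -0.13}
    - {"linear": [0.038,-0.003,0.004],"turn": -0.13}
    - {"linear": [0.038,0.002,0.004],"turn": -0.13}
    - {"linear": [0.037,0.007,0.004],"turn": -0.13}
    - {"linear": [0.036,0.012,0.004],"turn": -0.13}
    - {"linear": [0.034,0.016,0.004],"turn": -0.13}
    - {"linear": [0.032,0.02,0.004],"turn": -0.13}
    - {"linear": [0.029,0.024,0.004],"turn": -0.13}
  jaw: 1

```text
t: 1.15
ee_pos: [437.8, -359.0, 201.4]
orientation: [-2.247, -2.195, 0.0]
ft_force: [0.8, -0.8, -0.9]
width: 88.0
grasp_force: 0.0
```

Run:
```python
from h import *
import pickle
im=shot('wrist');pickle.dump(im,open('w1.pkl','wb'))
o=ctrl.get_obs();print(o['ee_pos'],o['t'],o['qpos'])
P=[(437.5,-335.3,55),(439.5,-270.3,55),(434,-443,55)]
print(proj(im,P).round(1), ray(im,(256,192)))
cv2.imwrite('pics/d.png',im['frame'])
```

```text
[ 440.88295756 -355.92724575  200.83093146] 1.2 [-0.70124539  0.38988208  1.79222114  0.00252817  0.95997621 -0.68740734]
[[251.7 156.9]
 [252.3  79.7]
 [250.6 266.1]] (array([ 438.37755603, -284.30704991,  344.96863175]), array([ 0.00784403, -0.27662272, -0.96107294]))
```

View pics/d.png

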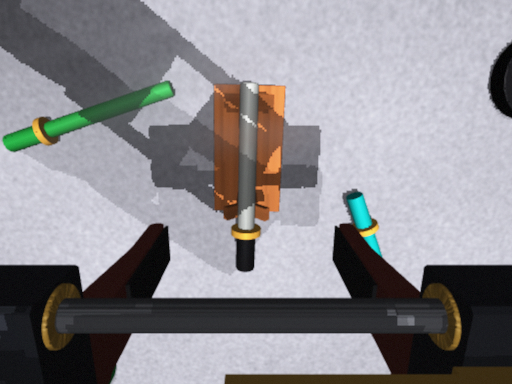

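Wrist view: rod tip centre (249,83), collar (246,232), tail end (245,270); the rack lies under it, no obstruction.

Run:
```python
from h import *
im=shot('wrist')
o=ctrl.get_obs();print(o['ee_pos'],o['t'])
h=cv2.cvtColor(im['frame'],cv2.COLOR_BGR2HSV);H,s,V=cv2.split(h)
m=((H>18)&(H<32)&(s>120)).astype(np.uint8);m[:, :200]=0;m[:,300:]=0;m[:190]=0;m[280:]=0
q=np.argwhere(m)[:,::-1]; c=q.mean(0); print('collar px',c,len(q),np.ptp(q,0))
# shank centre: low-sat bright columns by row
cs=[]
for r in range(95,225,6):
    g=np.where((s[r,215:285]<60)&(V[r,215:285]>0))[0]+215
    g=g[(g>225)&(g<270)]
    if len(g)>8: cs.append((r,np.median(g),len(g)))
cs=np.array(cs);print(cs[::4])
k=np.polyfit(cs[:,0],cs[:,1],1);print(k,np.polyval(k,[83,232]))
for r in (90,160,225): print(plane(im,(np.polyval(k,r),r),55).round(1))
print('collar z55',plane(im,c,55).round(1),'tip', plane(im,(np.polyval(k,83),83),55).round(1))
cv2.imwrite('pics/e.png',im['frame'])
```

```text
[ 439.16020622 -357.50786372  201.00077755] 1.25
collar px [241.74846626 238.57055215] 163 [27 14]
[[ 95.  245.5  18. ]
 [119.  245.   17. ]
 [143.  244.5  18. ]
 [167.  244.   17. ]
 [191.  242.5  16. ]
 [215.  244.   21. ]]
[-2.46565029e-02  2.47941182e+02] [245.89469226 242.22087333]
[ 436.3 -275.1   55. ]
[ 433.7 -334.5   55. ]
[ 430.9 -396.3   55. ]
collar z55 [ 430.  -410.1   55. ] tip [ 436.6 -269.5   55. ]
```

Run:
```python
from h import *
rows((433.5,-363,56),87.8,5)
```

```text
from [ 439.2 -357.5  201. ] yaw 88.72 tilt 0.07 t 1.25
[-0.0011, -0.0011, 0.029] turn 0.0032
[-0.0011, -0.0011, 0.029] turn 0.0032
[-0.0011, -0.0011, 0.029] turn 0.0032
[-0.0011, -0.0011, 0.029] turn 0.0032
[-0.0011, -0.0011, 0.029] turn 0.0032
```

>>> arm_command:
  series:
    - {"linear": [-0.0055,-0.0055,0.02],"turn": 0.016}
    - {"linear": [0,0,0.025],"turn": 0}
    - {"linear": [0,0,0.025],"turn": 0}
    - {"linear": [0,0,0.025],"turn": 0}
    - {"linear": [0,0,0],"turn": 0}
    - {"linear": [0,0,0],"turn": 0}
    - {"linear": [0,0,0],"turn": 0}

```text
t: 1.95
ee_pos: [431.6, -366.4, 107.9]
orientation: [2.27, 2.169, 0.0]
ft_force: [0.7, 0.1, 1.0]
width: 87.8
grasp_force: 0.0
```

Run:
```python
from h import *
rows((433.5,-363,55.5),87.8,2)
im=shot('wrist'); 
h=cv2.cvtColor(im['frame'],cv2.COLOR_BGR2HSV);H,s,V=cv2.split(h)
m=((H>18)&(H<32)&(s>120)).astype(np.uint8);m[:, :180]=0;m[:,320:]=0
q=np.argwhere(m)[:,::-1];print(len(q), q.mean(0),np.ptp(q,0),plane(im,q.mean(0),57))
for r in range(60,260,30):
    g=np.where((s[r,180:320]<60))[0]+180; print(r,g.min(),g.max(),np.median(g),plane(im,(np.median(g),r),55).round(1))
cv2.imwrite('pics/f.png',im['frame'])
```

```text
from [ 431.6 -366.4  107.9] yaw 87.38 tilt 0.1 t 1.95
[0.0017, 0.0009, 0.0262] turn -0.0037
[0.0017, 0.0009, 0.0262] turn -0.0037
1126 [266.07193606 348.58880995] [ 94 119] [ 436.67985646 -463.83728285   57.        ]
60 180 319 249.5 [ 433.8 -271.9   55. ]
90 180 319 250.5 [ 433.6 -287.9   55. ]
120 180 319 250.5 [ 432.9 -304.6   55. ]
150 180 319 250.5 [ 432.1 -322.2   55. ]
180 180 319 250.0 [ 430.9 -340.6   55. ]
210 180 319 250.0 [ 430.  -360.1   55. ]
240 180 319 250.5 [ 429.4 -380.6   55. ]
```

View pics/f.png

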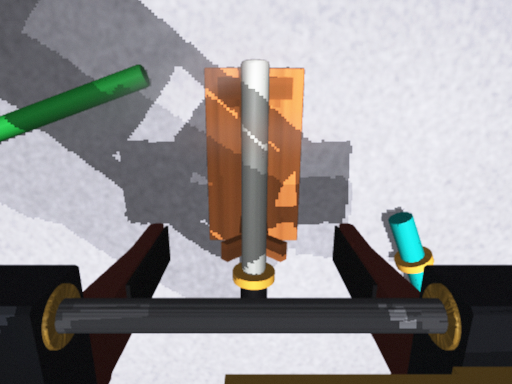

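Wrist view: rod centred between the fingers, tip (255,62), collar (253,275). TCP sits at about rod y = -28; descend straight.

>>> arm_command:
  series:
    - {"linear": [0,0,0.027],"turn": 0}
    - {"linear": [0,0.0005,0.025],"turn": 0}
    - {"linear": [0,0,0],"turn": 0}
    - {"linear": [0,0,0],"turn": 0}

```text
t: 2.4
ee_pos: [432.0, -365.9, 55.6]
orientation: [2.271, 2.171, 0.0]
ft_force: [-0.5, -0.8, 0.8]
width: 88.1
grasp_force: 0.0
```

>>> arm_command:
  series:
    - {"linear": [0,0,0],"turn": 0}
    - {"linear": [0,0,0],"turn": 0}
    - {"linear": [0,0,0],"turn": 0}
    - {"linear": [0,0,0],"turn": 0}
    - {"linear": [0,0,0],"turn": 0}
    - {"linear": [0,0,0],"turn": 0}
    - {"linear": [0,0,0],"turn": 0}
    - {"linear": [0,0,0],"turn": 0}
  jaw: -1

```text
t: 3.2
ee_pos: [431.7, -365.6, 54.6]
orientation: [-2.271, -2.171, 0.0]
ft_force: [0.7, 1.0, 0.6]
width: 27.3
grasp_force: 0.0
```

>>> arm_command:
  series:
    - {"linear": [0,0,0],"turn": 0}
    - {"linear": [0,0,0],"turn": 0}
    - {"linear": [0,0,0],"turn": 0}
    - {"linear": [0,0,0],"turn": 0}
    - {"linear": [0,0,0],"turn": 0}

```text
t: 3.7
ee_pos: [433.2, -366.1, 55.1]
orientation: [2.269, 2.169, 0.001]
ft_force: [4.2, 0.1, -0.2]
width: 15.4
grasp_force: 30.0
```

>>> arm_command:
  series:
    - {"linear": [0,0,-0.01],"turn": 0}
    - {"linear": [0,0,-0.02],"turn": 0}
    - {"linear": [0,0,-0.025],"turn": 0}
    - {"linear": [0,0,-0.02],"turn": 0}
    - {"linear": [0,0,0],"turn": 0}
    - {"linear": [0,0,0],"turn": 0}

```text
t: 4.3
ee_pos: [431.4, -365.5, 129.6]
orientation: [2.271, 2.171, -0.0]
ft_force: [0.3, 0.2, -2.9]
width: 15.3
grasp_force: 30.0
```

Run:
```python
from h import *
rows((560,-130,135),81.8,9)
im=shot('wrist');cv2.imwrite('pics/g.png',im['frame'])
o=ctrl.get_obs();print(o['width'],o['grasp_force'],o['moment'],o['ft_force'])
```

```text
from [ 431.4 -365.5  129.6] yaw 87.42 tilt 0.01 t 4.3
[0.0268, 0.0131, -0.0006] turn 0.0109
[0.0269, 0.0128, -0.0006] turn 0.0109
[0.0271, 0.0125, -0.0006] turn 0.0109
[0.0272, 0.0122, -0.0006] turn 0.0109
[0.0273, 0.0119, -0.0006] turn 0.0109
[0.0275, 0.0116, -0.0006] turn 0.0109
[0.0276, 0.0113, -0.0006] turn 0.0109
[0.0277, 0.011, -0.0006] turn 0.0109
[0.0278, 0.0107, -0.0006] turn 0.0109
15.264838551131295 29.97574031352997 [-0.00116243 -0.07999454  0.05219121] [ 0.06925178 -0.44481126 -2.89590844]
```

View pics/g.png

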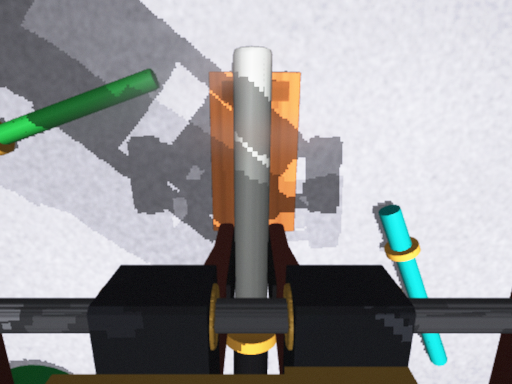

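Rod held firmly, aligned with the tool (tip (253,47), collar (250,343)). Carry it to a viewing pose in front of the holder.

>>> arm_command:
  series:
    - {"linear": [0.027,0.013,0],"turn": 0.011}
    - {"linear": [0.027,0.013,0],"turn": 0.011}
    - {"linear": [0.027,0.013,0],"turn": 0.011}
    - {"linear": [0.027,0.012,0],"turn": 0.011}
    - {"linear": [0.027,0.012,0],"turn": 0.011}
    - {"linear": [0.0275,0.012,0],"turn": 0.011}
    - {"linear": [0.0275,0.011,0],"turn": 0.011}
    - {"linear": [0.0275,0.011,0],"turn": 0.011}
    - {"linear": [0.0275,0.011,0],"turn": 0.01}
    - {"linear": [0,0,0],"turn": 0}

```text
t: 5.35
ee_pos: [561.7, -128.3, 128.2]
orientation: [-2.37, -2.059, 0.001]
ft_force: [0.3, -0.0, -2.8]
width: 15.3
grasp_force: 30.0
```

>>> arm_command:
  series:
    - {"linear": [0,0,0],"turn": 0}
    - {"linear": [0,0,0],"turn": 0}
    - {"linear": [0,0,0],"turn": 0}
    - {"linear": [0,0,0],"turn": 0}

```text
t: 5.75
ee_pos: [560.6, -131.9, 129.5]
orientation: [-2.376, -2.055, 0.0]
ft_force: [-0.4, 0.1, -3.2]
width: 15.4
grasp_force: 30.0
```

Run:
```python
from h import *
import pickle
im=shot('wrist');pickle.dump(im,open('w2.pkl','wb'));cv2.imwrite('pics/i.png',cv2.resize(im['frame'],(800,600)))
rows((562,-99,130),81.8,1)
yh=np.array([np.cos(np.radians(81.8)),np.sin(np.radians(81.8))]);xh=np.array([yh[1],-yh[0]]);m=np.array([589.5,89])
L={'boardc':[(-45,23,98),(45,23,98),(45,133,98),(-45,133,98)],'mark':[(0,-130,12)],'knob':[(78,-105,55)],'plate':[(-130,-152,12),(165,-152,12)],'blocktop':[(-28,0,95),(28,0,95)],'tip':[]}
for k,v in L.items():
    for a in v: print(k,a,(proj(im,[*(m+a[0]*xh+a[1]*yh),a[2]])[0]*800/512).round(0))
```

```text
from [ 560.7 -131.8  129.6] yaw 81.74 tilt 0.01 t 5.8
[0.0326, -0.0035, -0.0004] turn -0.001
boardc (-45, 23, 98) [ 194. -602.]
boardc (45, 23, 98) [ 576. -603.]
boardc (45, 133, 98) [  636. -1497.]
boardc (-45, 133, 98) [  129. -1495.]
mark (0, -130, 12) [389. 112.]
knob (78, -105, 55) [591.  35.]
plate (-130, -152, 12) [124. 160.]
plate (165, -152, 12) [727. 160.]
blocktop (-28, 0, 95) [ 275. -455.]
blocktop (28, 0, 95) [ 496. -456.]
```

View pics/i.png

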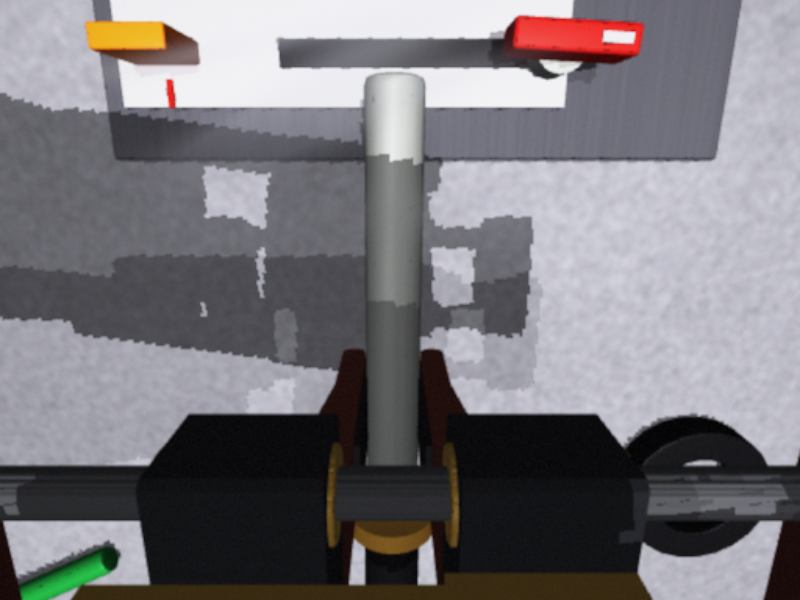

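Wrist view: base plate front corners at (115,159) and (716,159) (800-scale), knob top (515–640, ~32), red index (171,106), orange tab top (88–165, ~36), rod tip (395,75).

Run:
```python
from h import *
import pickle
im=pickle.load(open('w2.pkl','rb')); s=512/800
p=np.array([560.7,-131.8]);yaw=np.radians(81.74)
X=np.array([np.cos(yaw),np.sin(yaw)]);Y=np.array([X[1],-X[0]])
for a in(-15,40,92): print('rod axis +',a,(proj(im,[*(p+a*X),130])[0]/s).round(1),(proj(im,[*(p+a*X),138])[0]/s).round(1))
def loc(u,z):
    q=plane(im,np.array(u)*s,z)[:2]; return q.round(1),np.round([(q-p)@Y,(q-p)@X],1)
L=loc((115,159),12);R=loc((716,159),12)
print('plate',L,R, 'dist',np.linalg.norm(L[0]-R[0]),'ang',np.degrees(np.arctan2(*(R[0]-L[0])[::-1])))
print('plate side edges top',loc((95,0),12),loc((741,0),12))
print('knob L,R mid',loc((515,17),55),loc((640,24),55), loc((515,37),55),loc((642,54),55))
print('index',loc((171,106),17),'tabtop',loc((88,23),55),loc((165,23),55),loc((90,49),55),loc((166,49),55))
```

```text
rod axis + -15 [396.4 447.5] [396.6 462.2]
rod axis + 40 [396.9 277.4] [397.2 284.3]
rod axis + 92 [397.6  81.1] [397.9  76.7]
plate (array([435.2, -41.8]), array([-137.2,   71. ])) (array([726. , -83.9]), array([156.8,  71.2])) dist 293.8316694980308 ang -8.237650738264314
plate side edges top (array([446.3,  26.7]), array([-136. ,  140.5])) (array([735.3, -15.2]), array([156.1, 140.5]))
knob L,R mid (array([623.3, -15.7]), array([ 45.3, 123.8])) (array([670.3, -25. ]), array([ 93.2, 121.5])) (array([622.7, -22.7]), array([ 45.7, 116.9])) (array([671. , -35.7]), array([ 95.3, 111. ]))
index (array([470.6, -22.7]), array([-104.9,   95. ])) tabtop (array([461.7,   5.6]), array([-117.7,  121.7])) (array([490.8,   1.4]), array([-88.3, 121.7])) (array([459.7,  -3.3]), array([-118.4,  112.7])) (array([488.8,  -7.5]), array([-89. , 112.7]))
```

>>> arm_command:
  series:
    - {"linear": [0,-0.0035,0.02],"turn": 0}
    - {"linear": [0.01,-0.0035,0.02],"turn": 0}
    - {"linear": [0.02,0,0.0145],"turn": 0}
    - {"linear": [0.03,0,0.01],"turn": 0}
    - {"linear": [0.03,0,0],"turn": 0}
    - {"linear": [0.02,0,0],"turn": 0}
    - {"linear": [0,0,0],"turn": 0}
    - {"linear": [0,0,0],"turn": 0}
    - {"linear": [0,0,0],"turn": 0}

```text
t: 6.7
ee_pos: [569.8, -22.1, 65.3]
orientation: [2.375, 2.056, 0.0]
ft_force: [0.4, -0.6, -3.7]
width: 15.3
grasp_force: 30.0
```

Run:
```python
from h import *
p=np.array([560.7,-131.8]);yaw=np.radians(81.74)
X=np.array([np.cos(yaw),np.sin(yaw)]);Y=np.array([X[1],-X[0]])
print('mouth',p+222.8*X-7.5*Y)
o=ctrl.get_obs();q=np.array(o['ee_pos'][:2])-p;print(o['t'],q@X,q@Y,o['ee_pos'][2])
rows((600,0,65),81.74,1)
a=shot('side');w=shot('wrist')
A=cv2.resize(a['frame'][145:235,235:315],(400,450),interpolation=cv2.INTER_CUBIC)
W=cv2.resize(w['frame'][0:230,156:356],(391,450))
cv2.imwrite('pics/j.png',np.hstack([A,W]))
```

```text
mouth [585.28644176  89.76623588]
6.7 109.87793190887281 -6.749843306097616 65.29823255434893
from [569.8 -22.1  65.3] yaw 81.76 tilt 0.01 t 6.7
[0.0262, 0.0267, 0.0003] turn 0.0004
```

View pics/j.png

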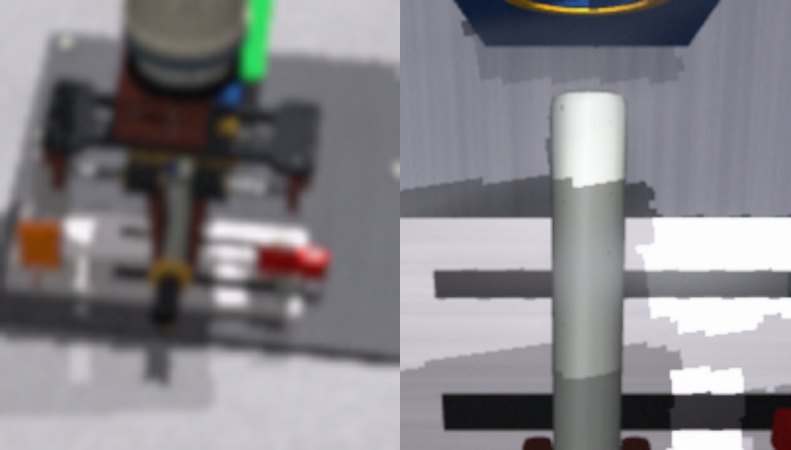

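Wrist crop: rod tip centred at column 588, block's lower edge spans 486–690 (centre 588), bore ring centre ≈584 – aligned within about 1 mm. Start it in.

>>> arm_command:
  series:
    - {"linear": [0.01,-0.0003,0],"turn": 0}
    - {"linear": [0.008,0,0.0003],"turn": 0}
    - {"linear": [0.004,0,0],"turn": 0}
    - {"linear": [0.004,0,0],"turn": 0}
    - {"linear": [0.004,0,0],"turn": 0}
    - {"linear": [0.005,0,0],"turn": 0}
    - {"linear": [0.005,0,0],"turn": 0}
    - {"linear": [0,0,0],"turn": 0}
    - {"linear": [0,0,0],"turn": 0}

```text
t: 7.7
ee_pos: [575.2, 18.6, 64.9]
orientation: [2.374, 2.058, -0.0]
ft_force: [-0.6, 0.2, -3.5]
width: 15.3
grasp_force: 30.0
```

>>> arm_command:
  series:
    - {"linear": [0.005,0,0],"turn": 0}
    - {"linear": [0.005,0,0],"turn": 0}
    - {"linear": [0.006,0,0],"turn": 0}
    - {"linear": [0.006,0,0],"turn": 0}
    - {"linear": [0.006,0,0],"turn": 0}
    - {"linear": [0.006,0,0],"turn": 0}
    - {"linear": [0.006,0,0],"turn": 0}
    - {"linear": [0.006,0,0],"turn": 0}
    - {"linear": [0,0,0],"turn": 0}
    - {"linear": [0,0,0],"turn": 0}

```text
t: 8.7
ee_pos: [581.8, 64.1, 64.9]
orientation: [2.374, 2.058, -0.0]
ft_force: [0.3, 0.6, -3.0]
width: 15.1
grasp_force: 30.0
```

>>> arm_command:
  series:
    - {"linear": [0,0,0],"turn": 0}
    - {"linear": [0,0,0],"turn": 0}
    - {"linear": [0,0,0],"turn": 0}
    - {"linear": [0,0,0],"turn": 0}
    - {"linear": [0,0,0],"turn": 0}
    - {"linear": [0,0,0],"turn": 0}
  jaw: 0

```text
t: 9.3
ee_pos: [581.8, 63.9, 64.9]
orientation: [2.374, 2.057, 0.0]
ft_force: [0.1, 0.5, -0.1]
width: 43.8
grasp_force: 0.0
```

>>> arm_command:
  series:
    - {"linear": [-0.01,0,0],"turn": 0}
    - {"linear": [-0.01,0,0],"turn": 0}
    - {"linear": [-0.01,0,0],"turn": 0}
    - {"linear": [-0.01,0,0],"turn": 0}
    - {"linear": [-0.01,0,0.002],"turn": 0}
    - {"linear": [-0.01,0,0.002],"turn": 0}
    - {"linear": [0,0,0],"turn": 0}
    - {"linear": [0,0,0],"turn": 0}
    - {"linear": [0,0,0],"turn": 0}

```text
t: 10.2
ee_pos: [573.3, 4.8, 60.9]
orientation: [-2.374, -2.057, -0.0]
ft_force: [1.0, 0.5, 0.2]
width: 44.1
grasp_force: 0.0
```

Run:
```python
from h import *
o=ctrl.get_obs();print(o['t'],o['ee_pos'],o['width'],o['ft_force'])
w=shot('wrist');a=shot('side')
A=cv2.resize(a['frame'][145:235,235:315],(400,450),interpolation=cv2.INTER_CUBIC)
W=cv2.resize(w['frame'],(400,450))
cv2.imwrite('pics/k.png',np.hstack([A,W]))
```

```text
10.2 [573.34140534   4.78811816  60.8802109 ] 44.06195278173052 [1.03665662 0.49161788 0.15574088]
```

View pics/k.png

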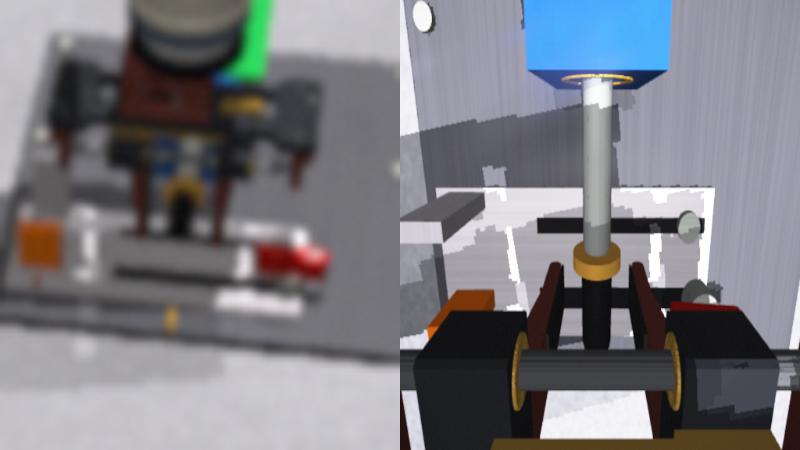

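Wrist view: rod stuck in the bore, collar at row 262, black tail rows 275–345 between the fingers, TCP on the tail's middle. Grip the tail.

>>> arm_command:
  series:
    - {"linear": [0,0,0],"turn": 0}
    - {"linear": [0,0,0],"turn": 0}
    - {"linear": [0,0,0],"turn": 0}
    - {"linear": [0,0,0],"turn": 0}
    - {"linear": [0,0,0],"turn": 0}
    - {"linear": [0,0,0],"turn": 0}
    - {"linear": [0,0,0],"turn": 0}
  jaw: -1

```text
t: 11.0
ee_pos: [573.4, 4.6, 60.9]
orientation: [2.375, 2.057, 0.0]
ft_force: [0.0, 0.6, 0.3]
width: 17.1
grasp_force: 30.0
```

>>> arm_command:
  series:
    - {"linear": [0,0,-0.002],"turn": 0}
    - {"linear": [0,0,-0.002],"turn": 0}
    - {"linear": [0.003,0,0],"turn": 0}
    - {"linear": [0.005,0,0],"turn": 0}
    - {"linear": [0.006,0,0],"turn": 0}
    - {"linear": [0.007,0,0],"turn": 0}
    - {"linear": [0.007,0,0],"turn": 0}
    - {"linear": [0.006,0,0],"turn": 0}
    - {"linear": [0.006,0,0],"turn": 0}
    - {"linear": [0,0,0],"turn": 0}

```text
t: 12.0
ee_pos: [579.1, 45.0, 64.9]
orientation: [2.374, 2.058, 0.0]
ft_force: [-0.4, -0.4, -3.4]
width: 17.3
grasp_force: 30.0
```

>>> arm_command:
  series:
    - {"linear": [0.005,0,0],"turn": 0}
    - {"linear": [0.005,0,0],"turn": 0}
    - {"linear": [0.004,0,0],"turn": 0}
    - {"linear": [0.002,0,0],"turn": 0}
    - {"linear": [0.001,0,0],"turn": 0}
    - {"linear": [0,0,0],"turn": 0}
    - {"linear": [0,0,0],"turn": 0}

```text
t: 12.7
ee_pos: [581.3, 61.0, 64.9]
orientation: [-2.374, -2.057, 0.0]
ft_force: [1.0, -0.4, -3.0]
width: 17.2
grasp_force: 30.0
```

>>> arm_command:
  series:
    - {"linear": [0.001,0,0],"turn": 0}
    - {"linear": [0.001,0,0],"turn": 0}
    - {"linear": [0.001,0,0],"turn": 0}
    - {"linear": [0.001,0,0],"turn": 0}
    - {"linear": [0,0,0],"turn": 0}

```text
t: 13.2
ee_pos: [582.0, 65.1, 64.9]
orientation: [2.374, 2.057, 0.0]
ft_force: [0.4, 0.5, -2.1]
width: 17.1
grasp_force: 30.0
```

>>> arm_command:
  series:
    - {"linear": [0.001,0,0],"turn": 0}
    - {"linear": [0.001,0,0],"turn": 0}
    - {"linear": [0,0,0],"turn": 0}
    - {"linear": [0,0,0],"turn": 0}

```text
t: 13.6
ee_pos: [582.2, 66.7, 64.9]
orientation: [2.374, 2.057, -0.0]
ft_force: [0.2, -3.1, -2.2]
width: 17.1
grasp_force: 30.0
```

>>> arm_command:
  series:
    - {"linear": [0.001,0,0],"turn": 0}
    - {"linear": [0.001,0,0],"turn": 0}
    - {"linear": [0,0,0],"turn": 0}
    - {"linear": [0,0,0],"turn": 0}

```text
t: 14.0
ee_pos: [582.2, 66.9, 65.0]
orientation: [2.373, 2.057, -0.003]
ft_force: [-1.3, -13.8, 0.4]
width: 17.2
grasp_force: 30.0
```

>>> arm_command:
  series:
    - {"linear": [0,0,0],"turn": 0}
    - {"linear": [0,0,0],"turn": 0}
    - {"linear": [0,0,0],"turn": 0}
    - {"linear": [0,0,0],"turn": 0}
    - {"linear": [0,0,0],"turn": 0}
    - {"linear": [0,0,-0.02],"turn": 0}
    - {"linear": [0,0,-0.03],"turn": 0}
    - {"linear": [0,0,-0.02],"turn": 0}
  jaw: 0

```text
t: 14.8
ee_pos: [583.0, 69.1, 136.3]
orientation: [2.374, 2.057, 0.001]
ft_force: [0.1, -0.2, 0.6]
width: 43.7
grasp_force: 0.0
```

>>> arm_command:
  series:
    - {"linear": [-0.03,-0.024,0],"turn": 0}
    - {"linear": [-0.03,-0.024,0],"turn": 0}
    - {"linear": [-0.03,-0.024,0],"turn": 0}
    - {"linear": [-0.03,-0.0245,0],"turn": 0}
    - {"linear": [-0.03,0,0],"turn": 0}
    - {"linear": [-0.03,0,0],"turn": 0}
    - {"linear": [0,0,0],"turn": 0}
    - {"linear": [0,0,0],"turn": 0}
    - {"linear": [0,0,0],"turn": 0}
  jaw: 0.18

```text
t: 15.7
ee_pos: [461.5, -94.8, 134.9]
orientation: [-2.374, -2.057, -0.0]
ft_force: [0.6, -0.3, -0.4]
width: 52.0
grasp_force: 0.0
```

Run:
```python
from h import *
import pickle
im=shot('wrist');pickle.dump(im,open('w3.pkl','wb'));cv2.imwrite('pics/l.png',im['frame'])
o=ctrl.get_obs();p=np.array(o['ee_pos']);print(o['t'],p,o['width'])
yaw=np.radians(81.74);X=np.array([np.cos(yaw),np.sin(yaw)]);Y=np.array([X[1],-X[0]])
q=p[:2]-[582.2,66.9];print('rel home',q@X,q@Y)
h=cv2.cvtColor(im['frame'],cv2.COLOR_BGR2HSV);H,s,V=cv2.split(h)
m=((H>8)&(H<25)&(s>150)).astype(np.uint8);m[200:]=0
cs=max(cv2.findContours(m,cv2.RETR_EXTERNAL,cv2.CHAIN_APPROX_NONE)[0],key=len).reshape(-1,2)
print(cs.min(0),cs.max(0))
```

```text
15.75 [461.51972342 -94.640954   134.84318672] 52.02770393402244
rel home -177.20275481892344 -96.2205417770066
[259  65] [275  71]
```

View pics/l.png

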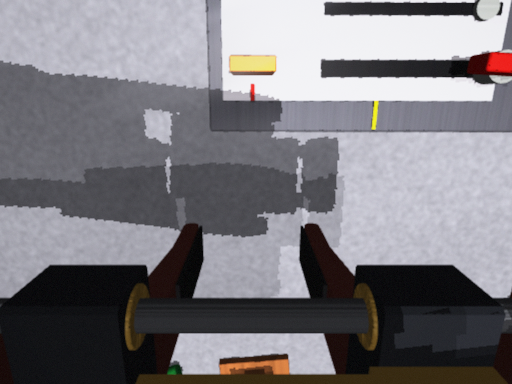

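Wrist view: tab top (229–275, 56–71), red index line at (252.5, 85–99), yellow mark at (375.5, 102–128).

Run:
```python
from h import *
import pickle
im=pickle.load(open('w3.pkl','rb'));p=np.array([461.52,-94.64])
yaw=np.radians(81.74);X=np.array([np.cos(yaw),np.sin(yaw)]);Y=np.array([X[1],-X[0]])
for n,u,z in(('tabL',(229,63),55),('tabR',(276,63),55),('tabback',(252,55),55),('tabfront',(252,71),55),('index',(252.5,99),17),('mark far',(375.8,102),12),('mark near',(374.8,128),12)):
    q=plane(im,u,z)[:2]-p; print(n,(q@Y).round(1),(q@X).round(1))
```

```text
tabL -15.5 95.2
tabR 14.3 95.2
tabback -0.9 99.9
tabfront -0.9 90.4
index -0.4 73.0
mark far 95.8 71.0
mark near 97.1 51.0
```

>>> arm_command:
  series:
    - {"linear": [0.03,-0.0005,0],"turn": 0}
    - {"linear": [0.035,0,0],"turn": 0}
    - {"linear": [0.03,0,0.01],"turn": 0}
    - {"linear": [0,0,0.025],"turn": 0}
    - {"linear": [0,0,0.025],"turn": 0}
    - {"linear": [0,0,0.02],"turn": 0}
    - {"linear": [0,0,0.007],"turn": 0}
    - {"linear": [0,0,0],"turn": 0}
    - {"linear": [0,0,0],"turn": 0}
    - {"linear": [0,0,0],"turn": 0}

```text
t: 16.75
ee_pos: [475.1, -1.3, 48.8]
orientation: [2.373, 2.057, 0.002]
ft_force: [0.3, -0.4, 0.6]
width: 51.8
grasp_force: 0.0
```

>>> arm_command:
  series:
    - {"linear": [0,0,0],"turn": 0}
    - {"linear": [0,0,0],"turn": 0}
    - {"linear": [0,0,0],"turn": 0}
    - {"linear": [0,0,0],"turn": 0}
    - {"linear": [0,0,0],"turn": 0}
    - {"linear": [0,0,0],"turn": 0}
    - {"linear": [0,0,0],"turn": 0}
  jaw: -1

```text
t: 17.45
ee_pos: [475.0, -1.5, 48.2]
orientation: [2.374, 2.056, 0.001]
ft_force: [0.6, -0.9, 5.8]
width: 29.8
grasp_force: 30.0
```

>>> arm_command:
  series:
    - {"linear": [0,0.004,0],"turn": 0}
    - {"linear": [0,0.01,0],"turn": 0}
    - {"linear": [0,0.012,0],"turn": 0}
    - {"linear": [0,0.013,0],"turn": 0}
    - {"linear": [0,0.013,0],"turn": 0}
    - {"linear": [0,0.013,0],"turn": 0}
    - {"linear": [0,0.012,0],"turn": 0}
    - {"linear": [0,0.01,0],"turn": 0}
    - {"linear": [0,0.006,0],"turn": 0}
    - {"linear": [0,0.003,0],"turn": 0}

```text
t: 18.45
ee_pos: [569.5, -15.2, 48.3]
orientation: [-2.374, -2.057, 0.001]
ft_force: [-3.3, -0.1, 8.7]
width: 29.8
grasp_force: 30.0
```

>>> arm_command:
  series:
    - {"linear": [0,0,0],"turn": 0}
    - {"linear": [0,0,0],"turn": 0}
    - {"linear": [0,0,0],"turn": 0}
    - {"linear": [0,0,0],"turn": 0}

```text
t: 18.85
ee_pos: [569.9, -15.3, 48.3]
orientation: [2.374, 2.057, 0.001]
ft_force: [-0.8, -2.0, 4.6]
width: 29.4
grasp_force: 30.0
```

Run:
```python
from h import *
o=ctrl.get_obs();p=np.array(o['ee_pos'])
yaw=np.radians(81.74);X=np.array([np.cos(yaw),np.sin(yaw)]);Y=np.array([X[1],-X[0]])
q=p[:2]-[582.2,66.9];print('rel home',q@X,q@Y,o['ft_force'],p[2])
```

```text
rel home -83.08604858297618 -0.4010898018359047 [-0.81493165 -1.95463361  4.56780826] 48.304152435175254
```

>>> arm_command:
  series:
    - {"linear": [0,0,0],"turn": 0}
    - {"linear": [0,0,0],"turn": 0}
    - {"linear": [0,0,0],"turn": 0}
    - {"linear": [0,0,0],"turn": 0}
    - {"linear": [0,0,-0.02],"turn": 0}
    - {"linear": [0,0,-0.035],"turn": 0}
    - {"linear": [0,0,-0.032],"turn": 0}
    - {"linear": [-0.03,0,0],"turn": 0}
    - {"linear": [-0.035,0,0],"turn": 0}
    - {"linear": [-0.03,0,0],"turn": 0}
  jaw: 0

```text
t: 19.85
ee_pos: [555.7, -110.1, 135.3]
orientation: [2.373, 2.058, 0.0]
ft_force: [-0.2, -0.6, -0.1]
width: 44.3
grasp_force: 0.0
```

>>> arm_command:
  series:
    - {"linear": [0,0,0],"turn": 0}
    - {"linear": [0,0,0],"turn": 0}
    - {"linear": [0,0,0],"turn": 0}

```text
t: 20.15
ee_pos: [555.9, -108.3, 134.7]
orientation: [-2.374, -2.057, 0.0]
ft_force: [0.2, -0.1, 0.1]
width: 43.9
grasp_force: 0.0
```

```bash
cat > n.py <<'E'
from h import *
im=shot('wrist');cv2.imwrite('pics/last.png',im['frame'])
o=ctrl.get_obs();p=np.array(o['ee_pos']);print(o['t'],p)
yaw=np.radians(81.74);X=np.array([np.cos(yaw),np.sin(yaw)]);Y=np.array([X[1],-X[0]])
q=p[:2]-[582.2,66.9];print('rel home',q@X,q@Y)
H,s,V=cv2.split(cv2.cvtColor(im['frame'],cv2.COLOR_BGR2HSV))
def comps(m,nm,z):
    m=m.astype(np.uint8);m[215:]=0
    n,_,st,ce=cv2.connectedComponentsWithStats(m)
    for i in range(1,n):
        if st[i,4]>8:
            w=plane(im,ce[i],z)[:2]-p[:2]; a,b=[plane(im,(st[i,0]+k*(st[i,2]-1),ce[i,1]),z)[:2]-p[:2] for k in(0,1)]
            print(nm,st[i],ce[i].round(1),'Y,X',(w@Y).round(2),(w@X).round(2),'edges Y',(a@Y).round(1),(b@Y).round(1))
comps(((H<6)|(H>174))&(s>150)&(V>60),'red',17)
comps((H>25)&(H<35)&(s>150),'yellow',12)
comps((H>8)&(H<=25)&(s>150),'orange',55)
E
python3 n.py
```

```text
20.2 [ 555.90919842 -108.1358034   134.72148814]
rel home -176.9971164333146 -0.8714900571442528
red [ 336   53   81   23 1401] [372.7  64. ] Y,X 88.68 98.21 edges Y 61.4 120.8
red [250  85   4  15  47] [251.9  92. ] Y,X -0.9 78.14 edges Y -2.4 -0.1
orange [258  67  17   5  24] [267.9  70.4] Y,X 9.2 90.77 edges Y 2.9 13.1
orange [251 101   5  29 115] [253.  113.1] Y,X -0.18 64.26 edges Y -1.5 1.1
```

Numerically: index Y −0.9, mark Y −0.2: 0.7 mm short. Regrip for a small nudge.

>>> arm_command:
  series:
    - {"linear": [0.03,0,0],"turn": 0}
    - {"linear": [0.035,0.0004,0],"turn": 0}
    - {"linear": [0.029,0,0.01],"turn": 0}
    - {"linear": [0,0,0.025],"turn": 0}
    - {"linear": [0,0,0.025],"turn": 0}
    - {"linear": [0,0,0.02],"turn": 0}
    - {"linear": [0,0,0.006],"turn": 0}
    - {"linear": [0,0,0],"turn": 0}
    - {"linear": [0,0,0],"turn": 0}
    - {"linear": [0,0,0],"turn": 0}

```text
t: 21.2
ee_pos: [570.5, -16.0, 50.0]
orientation: [2.373, 2.056, 0.002]
ft_force: [-0.4, -0.4, 0.4]
width: 44.2
grasp_force: 0.0
```

>>> arm_command:
  series:
    - {"linear": [0,0,0],"turn": 0}
    - {"linear": [0,0,0],"turn": 0}
    - {"linear": [0,0,0],"turn": 0}
    - {"linear": [0,0,0],"turn": 0}
    - {"linear": [0,0,0],"turn": 0}
    - {"linear": [0,0,0],"turn": 0}
  jaw: -1

```text
t: 21.8
ee_pos: [570.0, -16.2, 49.5]
orientation: [2.374, 2.057, 0.001]
ft_force: [-1.1, 0.3, 5.7]
width: 30.0
grasp_force: 30.0
```

```bash
cat > r.py <<'E'
from h import *
o=ctrl.get_obs();p=np.array(o['ee_pos']);yaw=np.radians(81.74);X=np.array([np.cos(yaw),np.sin(yaw)]);Y=np.array([X[1],-X[0]])
q=p[:2]-[582.2,66.9];R=cv2.Rodrigues(np.float64(o['orientation']))[0];print('rel home',q@X,q@Y,p[2],o['width'],o['grasp_force'],o['ft_force'],o['moment'],'yaw',np.degrees(np.arctan2(R[1,0],R[0,0])),o['qpos'][5])
E
python3 r.py
```

```text
rel home -84.02115190887659 -0.16913168521248503 49.48416046443048 30.027806650471877 30.001484155654907 [-1.07513017  0.29611835  5.65306762] [-0.05834066  0.19465578  0.08514409] yaw 81.79855348041588 0.09385080595314745
```

>>> arm_command:
  series:
    - {"linear": [0,0.0005,0],"turn": 0}
    - {"linear": [0,0,0],"turn": 0}
    - {"linear": [0,0,0],"turn": 0}

```text
t: 22.1
ee_pos: [570.2, -16.2, 49.5]
orientation: [2.375, 2.057, 0.0]
ft_force: [-2.3, 0.5, 8.0]
width: 29.8
grasp_force: 30.0
```

>>> arm_command:
  series:
    - {"linear": [0,0,0],"turn": 0}
    - {"linear": [0,0,0],"turn": 0}
    - {"linear": [0,0,0],"turn": 0}
    - {"linear": [0,0,0],"turn": 0}
    - {"linear": [0,0,-0.02],"turn": 0}
    - {"linear": [0,0,-0.035],"turn": 0}
    - {"linear": [0,0,-0.031],"turn": 0}
    - {"linear": [-0.03,0,0],"turn": 0}
    - {"linear": [-0.035,0,0],"turn": 0}
    - {"linear": [-0.029,0,0],"turn": 0}
  jaw: 0

```text
t: 23.1
ee_pos: [556.7, -110.3, 135.3]
orientation: [2.373, 2.057, 0.001]
ft_force: [1.0, 0.3, -0.8]
width: 44.1
grasp_force: 0.0
```

>>> arm_command:
  series:
    - {"linear": [0,0,0],"turn": 0}
    - {"linear": [0,0,0],"turn": 0}
    - {"linear": [0,0,0],"turn": 0}

```text
t: 23.4
ee_pos: [556.8, -108.5, 134.8]
orientation: [-2.374, -2.057, -0.0]
ft_force: [-0.8, -0.3, -0.1]
width: 44.0
grasp_force: 0.0
```

```bash
python3 n.py
python3 - <<'E'
from h import *
f=cv2.imread('pics/last.png');H,s,V=cv2.split(cv2.cvtColor(f,cv2.COLOR_BGR2HSV))
m=(((H<6)|(H>174))&(s>150)&(V>170)).astype(np.uint8);m[:,:320]=0;m[120:]=0
for t in(120,170,200,220): 
    m2=(m&(V>t)).astype(np.uint8);c=cv2.findContours(m2,0,1)[0]
    if c: print(t,cv2.minAreaRect(max(c,key=cv2.contourArea)),V[m>0].max())
E
```

```text
23.45 [ 556.82176806 -108.30350872  134.72915852]
rel home -177.03197739426787 0.05570632565948673
red [ 335   52   80   24 1405] [371.3  64. ] Y,X 87.65 98.22 edges Y 60.7 119.3
red [250  84   3  16  46] [251.   91.8] Y,X -1.59 78.25 edges Y -2.3 -0.8
orange [257  69  17   3  23] [266.7  70.7] Y,X 8.42 90.61 edges Y 2.3 12.5
orange [250 100   5  29 115] [251.5 114.2] Y,X -1.16 63.51 edges Y -2.2 0.5
120 ((374.9130859375, 63.43412780761719), (77.61515808105469, 18.723220825195312), 3.468228816986084) 243
170 ((374.9130859375, 63.43412780761719), (77.61515808105469, 18.723220825195312), 3.468228816986084) 243
200 ((374.6408996582031, 63.315547943115234), (76.64710235595703, 18.252376556396484), 3.6913859844207764) 243
220 ((374.945556640625, 63.37159729003906), (75.78961944580078, 17.465919494628906), 3.5763344764709473) 243
```

>>> arm_command:
  series:
    - {"linear": [0,0,0],"turn": -0.149}
    - {"linear": [0,0,0],"turn": -0.149}
    - {"linear": [0,0,0],"turn": -0.149}
    - {"linear": [0,0,0],"turn": -0.149}
    - {"linear": [0,0,0],"turn": -0.149}
    - {"linear": [0,0,0],"turn": -0.149}
    - {"linear": [0,0,0],"turn": -0.149}
    - {"linear": [0,0,0],"turn": -0.149}
    - {"linear": [0,0,0],"turn": -0.149}
    - {"linear": [0,0,0],"turn": -0.149}
  jaw: -0.1

```text
t: 24.45
ee_pos: [556.9, -108.0, 134.8]
orientation: [-0.339, -3.123, -0.0]
ft_force: [-0.1, 0.3, 0.4]
width: 39.5
grasp_force: 0.0
```

>>> arm_command:
  series:
    - {"linear": [0,0,0],"turn": 0}
    - {"linear": [0,0,0],"turn": 0}
    - {"linear": [0,0,0],"turn": 0}

```text
t: 24.75
ee_pos: [556.8, -108.8, 134.8]
orientation: [-0.354, -3.121, -0.0]
ft_force: [-0.3, 0.7, 0.1]
width: 39.8
grasp_force: 0.0
```

```bash
python3 r.py
python3 - <<'E'
from h import *
yaw=np.radians(81.74);X=np.array([np.cos(yaw),np.sin(yaw)]);Y=np.array([X[1],-X[0]])
# knob from the last wrist picture pose (top centre, z 55)
t=np.array([582.2,66.9])-81.5*X+78*Y; print('knob',t)
o=ctrl.get_obs();print(o['orientation'])
rows((*t,134.7),81.74+90-3.4,5)
E
```

```text
rel home -177.48261806565253 0.13257577630913797 134.83272758953615 39.79527376909971 0.0 [-0.29794123  0.69446044  0.06403837] [ 0.04348995 -0.09226434  0.00639202] yaw 167.04720816322782 -1.5586405424727372
knob [647.68212781 -24.96044273]
[-3.54342291e-01 -3.12145491e+00 -6.47357811e-05]
from [ 556.8 -108.8  134.8] yaw 167.05 tilt 0.01 t 24.75
[-0.014, 0.0204, 0.0] turn -0.0045
[-0.014, 0.0203, 0.0] turn -0.0045
[-0.0141, 0.0203, 0.0] turn -0.0045
[-0.0142, 0.0202, 0.0] turn -0.0045
[-0.0143, 0.0202, 0.0] turn -0.0045
```

>>> arm_command:
  series:
    - {"linear": [-0.014,0.02,0],"turn": -0.02}
    - {"linear": [-0.014,0.02,0],"turn": 0}
    - {"linear": [-0.014,0.0205,0],"turn": 0}
    - {"linear": [-0.0145,0.0205,0],"turn": 0}
    - {"linear": [-0.014,0.0205,0],"turn": 0}
    - {"linear": [0,0,0.02],"turn": 0}
    - {"linear": [0,0,0.02],"turn": 0}
    - {"linear": [0,0,0],"turn": 0}
    - {"linear": [0,0,0],"turn": 0}
    - {"linear": [0,0,0],"turn": 0}

```text
t: 25.75
ee_pos: [647.3, -24.6, 95.9]
orientation: [0.321, 3.124, 0.0]
ft_force: [0.1, 0.4, -0.0]
width: 39.3
grasp_force: 0.0
```

```bash
python3 r.py
python3 - <<'E'
from h import *
im=shot('wrist');cv2.imwrite('pics/kn.png',im['frame'])
o=ctrl.get_obs();p=np.array(o['ee_pos']);R=cv2.Rodrigues(np.float64(o['orientation']))[0]
H,s,V=cv2.split(cv2.cvtColor(im['frame'],cv2.COLOR_BGR2HSV))
m=(((H<6)|(H>174))&(s>150)&(V>150)).astype(np.uint8)
n,_,st,ce=cv2.connectedComponentsWithStats(m)
for i in range(1,n):
    if st[i,4]>60: print(st[i],ce[i], (R.T@(plane(im,ce[i],55)-p)).round(1))
rows((647.7,-25,46),168.3,1)
E
```

```text
rel home -81.19204442882167 77.53257069046262 95.88312250436594 39.31166755654376 0.0 [ 0.09342488  0.39496498 -0.0352509 ] [ 0.02116211 -0.1521518   0.02797201] yaw 168.27363034410132 -1.4225041455446423
[208  93  18   4  61] [216.70491803  94.44262295] [ 77.7 -18.8  40.9]
from [647.4 -24.6  96.1] yaw 168.28 tilt 0.1 t 25.8
[-0.0004, -0.0003, 0.0501] turn -0.0004
```

>>> arm_command:
  series:
    - {"linear": [0,0,0.02],"turn": 0}
    - {"linear": [0,0,0.018],"turn": 0}
    - {"linear": [0,0,0.01],"turn": 0}
    - {"linear": [0,0,0.002],"turn": 0}
    - {"linear": [0,0,0],"turn": 0}
    - {"linear": [0,0,0],"turn": 0}

```text
t: 26.4
ee_pos: [647.1, -24.5, 45.3]
orientation: [0.32, 3.125, 0.0]
ft_force: [1.5, -0.5, -0.0]
width: 40.0
grasp_force: 0.0
```

>>> arm_command:
  series:
    - {"linear": [0,0,0],"turn": 0}
    - {"linear": [0,0,0],"turn": 0}
    - {"linear": [0,0,0],"turn": 0}
    - {"linear": [0,0,0],"turn": 0}
    - {"linear": [0,0,0],"turn": 0}
    - {"linear": [0,0,0],"turn": 0}
  jaw: -1

```text
t: 27.0
ee_pos: [646.9, -24.8, 45.3]
orientation: [0.319, 3.125, -0.0]
ft_force: [-1.2, -3.4, 6.2]
width: 21.0
grasp_force: 30.0
```

```bash
python3 r.py
```

```text
rel home -81.43160598158877 77.20837624850465 45.30427221843271 20.961654890320585 30.00105232000351 [-1.21309346 -3.4213274   6.17860996] [-0.63689726  0.07495732  0.02445824] yaw 168.32467485559675 -1.4231983192153241
```

>>> arm_command:
  series:
    - {"linear": [0,0,0],"turn": 0}
    - {"linear": [0,0,0],"turn": 0}
    - {"linear": [0,0,0],"turn": 0}
    - {"linear": [0,0,0],"turn": 0}

```text
t: 27.4
ee_pos: [646.9, -24.8, 45.3]
orientation: [0.319, 3.125, -0.0]
ft_force: [-1.4, -4.1, 4.9]
width: 21.0
grasp_force: 30.0
```

```bash
python3 r.py
python3 - <<'E'
from h import *
for n in('scene','side'):
    im=shot(n); f=im['frame']; H,s,V=cv2.split(cv2.cvtColor(f,cv2.COLOR_BGR2HSV))
    m=(((H<7)|(H>173))&(s>150)).astype(np.uint8)
    k,_,st,ce=cv2.connectedComponentsWithStats(m)
    e=proj(im,[647,-25,55])[0];print(n,e)
    for i in range(1,k):
        if st[i,4]>5 and np.hypot(*(ce[i]-e))<40: print(st[i],ce[i].round(1))
    cv2.imwrite('pics/k_'+n+'.png',f)
E
```

```text
rel home -81.41021226659696 77.2436755905721 45.34339437238668 21.002966515392465 30.00102460384369 [-1.39464148 -4.05713878  4.86355987] [-0.61878917  0.04208687 -0.04066256] yaw 168.32496289565302 -1.4232014027942115
scene [260.66479048 221.54437153]
[247 200   3   6   7] [247.7 202.4]
[249 204   4   4   6] [250.2 206. ]
[235 209   3   4   6] [236.2 210.8]
[260 210   4   5   8] [261.5 212. ]
[257 222   6  10  28] [259.2 226.2]
[263 225   3   5   8] [264.  227.2]
side [291.82842154 195.11696509]
[288 175   3   6   6] [289.  177.5]
```

Width 21 mm instead of 12: the tips likely clamp the hub below the bar. Reopen, rise 8 mm, close again.

>>> arm_command:
  series:
    - {"linear": [0,0,0],"turn": 0}
    - {"linear": [0,0,0],"turn": 0}
    - {"linear": [0,0,-0.004],"turn": 0}
    - {"linear": [0,0,-0.004],"turn": 0}
    - {"linear": [0,0,-0.001],"turn": 0}
    - {"linear": [0,0,0],"turn": 0}
    - {"linear": [0,0,0],"turn": 0}
  jaw: -0.2

```text
t: 28.2
ee_pos: [646.7, -24.4, 53.9]
orientation: [0.32, 3.125, 0.0]
ft_force: [-0.6, 0.1, -0.1]
width: 35.5
grasp_force: 0.0
```

>>> arm_command:
  series:
    - {"linear": [0,0,0],"turn": 0}
    - {"linear": [0,0,0],"turn": 0}
    - {"linear": [0,0,0],"turn": 0}
    - {"linear": [0,0,0],"turn": 0}
    - {"linear": [0,0,0],"turn": 0}
    - {"linear": [0,0,0],"turn": 0}
  jaw: -1

```text
t: 28.8
ee_pos: [647.0, -24.8, 54.4]
orientation: [0.319, 3.124, -0.0]
ft_force: [-1.3, -2.3, 4.8]
width: 11.6
grasp_force: 30.8
```

```bash
python3 r.py
```

```text
rel home -81.42681749776168 77.3294352180335 54.41072188857642 11.638318034613418 30.823377900596824 [-1.32952626 -2.2707606   4.81369723] [-0.33428373  0.04972008  0.03890122] yaw 168.3283731242743 -1.4232540196270145
```

>>> arm_command:
  series:
    - {"linear": [0,0,0],"turn": 0.08}
    - {"linear": [0,0,0],"turn": 0.13}
    - {"linear": [0,0,0],"turn": 0.13}
    - {"linear": [0,0,0],"turn": 0.13}
    - {"linear": [0,0,0],"turn": 0.13}
    - {"linear": [0,0,0],"turn": 0.13}
    - {"linear": [0,0,0],"turn": 0.13}
    - {"linear": [0,0,0],"turn": 0.13}
    - {"linear": [0,0,0],"turn": 0.13}
    - {"linear": [0,0,0],"turn": 0.08}

```text
t: 29.8
ee_pos: [648.0, -23.9, 54.4]
orientation: [2.033, 2.393, 0.004]
ft_force: [2.9, 3.0, 1.0]
width: 11.9
grasp_force: 30.8
```

>>> arm_command:
  series:
    - {"linear": [0,0,0],"turn": 0.04}
    - {"linear": [0,0,0],"turn": 0.04}
    - {"linear": [0,0,0],"turn": 0.03}
    - {"linear": [0,0,0],"turn": 0}
    - {"linear": [0,0,0],"turn": 0}

```text
t: 30.3
ee_pos: [648.2, -23.9, 54.4]
orientation: [2.155, 2.283, 0.004]
ft_force: [4.1, 4.5, 1.2]
width: 11.6
grasp_force: 30.7
```

```bash
python3 r.py
```

```text
rel home -80.41559694067004 78.32853725662463 54.433810456001 11.632499273174489 30.717158079423825 [4.14172847 4.46296121 1.23092225] [ 0.57378252 -0.85589433 -0.02258185] yaw 93.29690307204616 -0.11395102783056697
```

>>> arm_command:
  series:
    - {"linear": [0,0,0],"turn": 0.02}
    - {"linear": [0,0,0],"turn": 0.02}
    - {"linear": [0,0,0],"turn": 0.02}
    - {"linear": [0,0,0],"turn": 0}
    - {"linear": [0,0,0],"turn": 0}

```text
t: 30.8
ee_pos: [648.1, -23.9, 54.4]
orientation: [2.221, 2.219, 0.004]
ft_force: [4.5, 4.1, 1.0]
width: 11.9
grasp_force: 30.4
```

```bash
python3 r.py
```

```text
rel home -80.41827494357943 78.30907634004953 54.40965522636072 11.901539361730395 30.36881679769067 [4.48186616 4.06583683 1.00462688] [ 0.61593863 -0.82517743  0.54011288] yaw 89.94554947045502 -0.05490200212590655
```

>>> arm_command:
  series:
    - {"linear": [0,0,0],"turn": 0.02}
    - {"linear": [0,0,0],"turn": 0.02}
    - {"linear": [0,0,0],"turn": 0}
    - {"linear": [0,0,0],"turn": 0}

```text
t: 31.2
ee_pos: [648.2, -23.9, 54.4]
orientation: [2.264, 2.175, 0.004]
ft_force: [4.9, 4.2, 1.8]
width: 12.3
grasp_force: 31.4
```

```bash
python3 r.py
```

```text
rel home -80.42258953615976 78.33139367925035 54.42891390753547 12.321712307491454 31.350200059823692 [4.86952044 4.18362263 1.82489702] [ 0.58832958 -0.81822757  0.76708236] yaw 87.69449299260945 -0.015310077065558973
```

At the stop (moment 0.77 N m, bar no longer following). Release and rise, then go back to the viewing pose.

>>> arm_command:
  series:
    - {"linear": [0,0,0],"turn": 0}
    - {"linear": [0,0,0],"turn": 0}
    - {"linear": [0,0,0],"turn": 0}
    - {"linear": [0,0,0],"turn": 0}
    - {"linear": [0,0,-0.02],"turn": 0}
    - {"linear": [0,0,-0.03],"turn": 0}
    - {"linear": [0,0,-0.03],"turn": 0}
    - {"linear": [0,0,0],"turn": 0.05}
    - {"linear": [0,0,0],"turn": 0.05}
    - {"linear": [0,0,0],"turn": 0}
  jaw: -0.4

```text
t: 32.2
ee_pos: [645.7, -24.7, 133.5]
orientation: [-2.374, -2.056, 0.002]
ft_force: [-0.7, 0.6, -0.7]
width: 26.0
grasp_force: 0.0
```

>>> arm_command:
  series:
    - {"linear": [-0.02,-0.02,0],"turn": 0}
    - {"linear": [-0.02,-0.02,0],"turn": 0}
    - {"linear": [-0.02,-0.02,0],"turn": 0}
    - {"linear": [-0.02,-0.02,0],"turn": 0}
    - {"linear": [-0.017,0,0],"turn": 0}
    - {"linear": [0,0,0],"turn": 0}
    - {"linear": [0,0,0],"turn": 0}
    - {"linear": [0,0,0],"turn": 0}

```text
t: 33.0
ee_pos: [553.9, -108.5, 133.6]
orientation: [-2.373, -2.058, 0.0]
ft_force: [-0.4, -0.3, -0.7]
width: 26.4
grasp_force: 0.0
```

```bash
python3 r.py;python3 n.py
python3 - <<'E'
from h import *
f=cv2.imread('pics/last.png');H,s,V=cv2.split(cv2.cvtColor(f,cv2.COLOR_BGR2HSV))
m=(((H<6)|(H>174))&(s>150)&(V>200)).astype(np.uint8);m[:,:320]=0;m[140:]=0
c=cv2.findContours(m,0,1)[0];print(cv2.minAreaRect(max(c,key=cv2.contourArea)))
# rod collar in side view
im=shot('side');h=cv2.cvtColor(im['frame'],cv2.COLOR_BGR2HSV);H,s,V=cv2.split(h)
yaw=np.radians(81.74);X=np.array([np.cos(yaw),np.sin(yaw)]);t=np.array([582.2,66.9])
for d in(24,18,0,-18): print(d,proj(im,[*(t+d*X),65])[0].round(1))
m=((H>15)&(H<32)&(s>90)).astype(np.uint8);k,_,st,ce=cv2.connectedComponentsWithStats(m)
for i in range(1,k):
    if st[i,4]>4 and 250<ce[i][0]<300 and 140<ce[i][1]<220: print(st[i],ce[i].round(1))
E
```

```text
rel home -177.62954064907316 -2.7959552141132704 133.64941468722353 26.40661062101332 0.0 [-0.38071615 -0.25944183 -0.73831598] [-5.51932916e-02 -7.11093216e-02  4.03734476e-05] yaw 81.85752853558176 -0.07252090661435513
33.05 [ 553.95859218 -108.36327572  133.67199018]
rel home -177.50246354371538 -2.7691814621534774
red [ 364   20   27   84 1408] [378.6  58.4] Y,X 92.25 102.12 edges Y 81.5 100.6
red [254  84   3  16  48] [255.   91.5] Y,X 1.42 78.55 edges Y 0.7 2.2
orange [256  65  23   7  40] [269.8  69.8] Y,X 10.31 91.16 edges Y 1.6 15.5
orange [254 100   4  29 114] [255.5 114. ] Y,X 1.42 63.79 edges Y 0.4 2.4
((380.12261962890625, 61.461090087890625), (82.40171813964844, 17.029272079467773), 86.42366790771484)
24 [272.7 170.4]
18 [272.6 171.5]
0 [272.  174.8]
-18 [271.4 178.3]
[275 170   7   5  30] [278.  171.9]
[255 177   8   4  21] [258.1 178.2]
[272 179   7   2   8] [274.8 179.8]
[267 192   3   3   7] [268.3 192.9]
[268 206   2   5   9] [268.6 208.2]
```

>>> arm_command:
  series:
    - {"linear": [0.025,0,-0.01],"turn": 0}
    - {"linear": [0.035,0,-0.01],"turn": 0}
    - {"linear": [0.03,0,-0.01],"turn": 0}
    - {"linear": [0,0,0],"turn": 0}
    - {"linear": [0,0,0],"turn": 0}
    - {"linear": [0,0,0],"turn": 0}

```text
t: 33.7
ee_pos: [566.1, -20.3, 163.4]
orientation: [-2.374, -2.057, 0.001]
ft_force: [-0.3, 0.3, 0.1]
width: 26.1
grasp_force: 0.0
```

```bash
python3 r.py
python3 - <<'E'
from h import *
im=shot('wrist');cv2.imwrite('pics/col.png',im['frame'])
H,s,V=cv2.split(cv2.cvtColor(im['frame'],cv2.COLOR_BGR2HSV))
yaw=np.radians(81.74);X=np.array([np.cos(yaw),np.sin(yaw)]);Y=np.array([X[1],-X[0]]);t=np.array([582.2,66.9])
for n,x,y,z in(('block top edge',0,24,95),('face@z79',0,24,79),('collar rear top',0,18,79),('tail end',0,-18,74)): print(n,proj(im,[*(t+x*Y+y*X),z])[0].round(1))
for nm,m in(('gold',(H>15)&(H<32)&(s>100)),('blue',(H>100)&(H<125)&(s>150)),('black',V<45)):
    m=m.astype(np.uint8);m[230:]=0
    k,_,st,ce=cv2.connectedComponentsWithStats(m)
    for i in range(1,k):
        if st[i,4]>30: print(nm,st[i],ce[i].round(1))
E
```

```text
rel home -88.63987687298153 -3.357938594861218 163.4190574599425 26.074332423515447 0.0 [-0.25444659  0.32676909  0.11134361] [ 0.00148515 -0.06911936 -0.01201194] yaw 81.82109136101523 0.08611497449916267
block top edge [259.5  29.6]
face@z79 [258.9  34.5]
collar rear top [258.8  44.8]
tail end [258.2 103. ]
gold [238  35  46  13 472] [259.1  41.3]
gold [254 201   4  20  80] [255.5 210.5]
blue [ 209    0   99   40 3332] [259.5  16.7]
black [244  65  26  41 735] [257.2  89.7]
black [411 127  49   8 331] [435.6 130.7]
black [312 170  25  14 268] [323.3 175.6]
black [362 170  90  12 946] [409.1 176. ]
black [208 224  18   6  83] [216.1 226.9]
black [277 224  18   6  84] [285.9 226.9]
```

```bash
python3 -c "
from workcell import ctrl
print(ctrl.close_job())"
```

```text
the job is handed in; nothing more can be done
None
```

The job is handed in after about 34 s of the 72 s limit: the rod is fully home with its collar at the block, the index is within about 0.5 mm of the yellow mark, the knob is turned to its stop, the gripper has let go of everything, and the meter, tub and tape roll were not touched.

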